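# Lock the rotary fixture with its retaining ring

## Robot

A 7-joint arm with a two-finger parallel gripper is mounted at the origin on the work surface. World frame = base frame: x ahead of the robot, y to its left, z up, the work surface at z = 0. Lengths are in mm, angles in degrees, forces in N, time in s.
With the tool pointing down it reaches from about 425 to 800 mm from the base axis. Payload 8.3 kg.
Tool frame: the origin (TCP) lies on the mounting face of the last link; the fingertips stand 173 mm ahead of it and the grasp point (between the pads) lies 155 mm ahead of it (r.grasp_offset is the distance from the TCP to the grasp point, in mm); x points along the fingers, y is the direction in which the jaws open and shut, and the axes are right-handed (so a half turn about x gives the same grasp; the last joint's range is limited). The gripper opens to 85 mm and grips with 20 to 120 N. Pads are 22 mm wide; open, the fingers measure 114 mm over their backs; the gripper's body (76 mm by 85 mm) begins 54 mm behind the grasp point. The pads swing forward as they close: fully open they stand 13 mm farther back than shut.
Start: joints at [61.37, 21.967, 0.94, 78.501, -0.361, 79.538, -2.664], TCP at [264.43, -566.298, 404.679] pointing down, gripper open.
Joint ranges: [-169.22, 169.22], [-14.56, 117.87], [-87.37, 89.26], [10.42, 133.3], [-82.24, 262.24], [0.94, 117.77], [-172.7, 172.7]. Speed limits (degrees/s): [136.94, 136.94, 172.46, 172.46, 180, 180, 180].

## Interface

Orientations are given as a 3x3 rotation matrix whose columns are the frame's x, y, z axes.
In Python, from plant import r gives the robot as it stands. The module is installed in compiled form; this text tells all that it offers.
- The arm moves only by the tool servo_tool, never from a script. Its argument "plan" is a list of rows, each a list of 2 entries, a list of its own where there are three numbers: the shift along the tool's x, y, z in cm, then the turn about the tool's x in degrees. In form: [[[dx, dy, dz], spin], ...]. A call has 1 to 12 rows; each row is the pose to reach, as a shift and turn from the pose commanded when the call began, along the tool's axes at that moment; what a row does not reach only later rows make up. A row lasts 1/8 s, in which the tool goes at most 62.5 mm and 10.7 degrees, less where a joint would pass 70% of its speed; a pose out of reach is approached as far as the arm can. A call with a gripper value outside its range is refused whole. "fingers" is the gripper's target within -1 to 1 (shut at 1, half-way at 0, fully open at -1), set as the call begins (left out, the last holds). The fingers move at their own pace and stop on an object; "newtons" is the grip in N (left out, the last holds). Time passes only in rows, so rows that repeat a pose let the fingers close. It gives the time, the measured TCP pose, the force and the opening at its end, in the units of the state.
- r.get_obs(): the state, without advancing time (a new reading comes with each control period).
- r.read_camera(name): name is "side" or "top"; returns a dict with "image" (400x640x3 uint8, red, green, blue), "K" (3x3 intrinsics, pixels), "R" (3x3) and "t" (3): a world point X has camera coordinates R X + t. Camera axes: x right, y down, z forward; pixel columns grow to the right and rows downward; lengths in mm; the calibration is good to about 2 mm. A picture is of the moment at which its call begins. There is no depth.
- r.finish_job(): hands the job in, once; it reports no verdict.
The state is a dict: "time": time; "joint_pos": joint angles; "joint_velocities": joint speeds; "joint_torque": joint torques, N m; "position": TCP position; "tool_rot": TCP orientation; "force": force on the tool from outside, world axes, zero at the start; "ft_torque": the same for the moment, N m; "gripper_width": finger opening in mm.
Only numpy, scipy, OpenCV 4.12 (cv2) and the standard library are available. Lean on these libraries where they do the work, as an engineer would, in place of code of your own. Each camera call takes 0.05 s, during which the arm holds its last target. There are 200 camera calls.

## Task

The red-handled spreading pliers lie on the blue pad with their tips already in the two eyes of a steel retaining ring: grip the pliers across the handles, squeeze to spread the ring, and slide it down over the upright shaft of the rotary fixture until it lies on the round disc. Let the ring close fully into the groove there, draw the pliers up off it, and lay them flat back on the blue pad. Do not touch the ring with the gripper, and leave the control box, the meter and the screwdriver where they are.

Things in the scene. Friction and masses are not known exactly. Their poses are not given: they have to be found in the camera images.
- pliers_grip (a point): Midway between the two red handles of the loose spreading pliers (160 mm long, 0.18 kg): grip here, fingers closing across the handles along this point's y. Handles: bars 60 mm long, 10 mm thick, from 6 to 30 mm above what the pliers stand on (this point: 18 mm above). Over their outer faces here: 55 mm at rest (splayed), 31 mm fully squeezed. x points to the tips, at rest.
- pliers_pivot (a point): The pliers' pivot, 48 mm ahead of pliers_grip, 18 mm above what they stand on. Frame as pliers_grip: of one lever, turning 0.245 rad clockwise (from above) with full squeeze. A spring pushes the handles apart with about 10 N: with the fingers let out to 56 mm the pliers still hang in the grip, loosely, tips closed; clear of the ring, squeeze again to hold firmly. They stand on two heels under the handles and on the tip pins.
- pliers_tips (a point): Midway between the two tip pins at rest, 62 mm ahead of the pivot, at foot level. The pins are 5 mm thick, point down, 8 mm free length below the jaws, 17 mm apart at rest, 46 mm at full squeeze (about 20 N on the handles with the ring on the tips). Frame as pliers_pivot.
- pliers_lever (a joint): Angle between the pliers' levers in rad: 0 at rest (tips closed), 0.49 fully squeezed (tips spread, hard stop).
- ring_mid (a point): Centre of the closed retaining ring (dark steel, 8 mm thick, 60 mm across, 80 mm long with the eyes, 40 g), at half its thickness. Site frame z is the ring's axis; x points from the eyes to the hinge at the back. It belongs to one of the two halves, so with the ring spread it lies some 6 mm off the middle of the opening.
- ring_back (a point): The hinge at the back of the ring, on the side away from the pliers, half-way up. Closed or spread, the middle of the ring's opening lies 27.5 mm from here towards the midpoint of the two eyes. Fully spread by the pliers, the opening passes the 40 mm shaft with about 2 mm to spare all round.
- ring_eye_a (a point): Centre of one eye (10 mm square hole) at the front of the ring, half-way up; a pliers pin stands in it at the start. Closed, the eyes lie 34 mm from the ring's centre and 17 mm apart.
- ring_eye_b (a point): Centre of the other eye, half-way up.
- ring_half (a joint): Opening angle of the two ring halves in rad: 0 closed (sprung shut, about 3 N at the eyes), about 0.41 fully spread by the pliers (6 N).
- shaft_foot (a point): On the axis of the fixture's fixed upright steel shaft (40 mm thick), at the upper face of the aluminium disc (310 mm across, 90 mm above the table). The groove is the lowest 11 mm of the shaft: a ring lying on the disc is level with it, and the pliers' heels then rest on the disc too. Three orange tubes below the disc reach 180 mm from the axis.
- shaft_top (a point): Top of the shaft, 48 mm above the disc; its upper 11 mm taper to 28 mm.
- pad_top (a point): Centre of the upper face of the blue pad (250 x 140 mm, x along its length) on the fixed grey tool rest, 34 mm above the table, where pliers and ring lie at the start, tips towards +x of this frame.
- control_box: Loose grey and white box with a red mushroom button, 70 x 120 x 62 mm, bystander; origin under its centre.
- meter: Loose blue hand-held meter, 75 x 140 x 30 mm, bystander; origin under its centre.
- screwdriver: Loose screwdriver, bystander, lying on the table in front of the robot.
Mind the look-alikes: they are no part of the job. What is shaped like the part that bears pliers_grip but turquoise is not meant.

How it is judged:
By the outcome, as a careful person would: the job done as asked, in the order asked, and still so for the second after the job is handed in, with the robot touching nothing.
It also fails if it takes over 53 s, if anything falls off the work surface, if the arm or the gripper's body presses on something with over 40 N, if the wrist force passes 120 N, or if a joint passes its speed limit or range.

## Working session

There is one attempt and no reset: what is moved stays moved. The work goes in short steps, Python scripts to look and compute and a tool call to move; the robot and the scene stay as the last step left them, time stands still between calls to the robot, and variables do not carry over. Pictures are saved under pics/ and viewed, about 8 in all and at most 12, crops included, and the job is handed in when it is done.

Besides the shell and the picture viewer there is one more tool, called after "Emit:" as a command line: name --argument value ..., lists and objects as JSON in quotes. servo_tool: Moves the arm, as the interface text tells. Its arguments: {"type":"object","properties":{"plan":{"type":"array"},"fingers":{"type":"number"},"newtons":{"type":"number"}},"required":["plan"]}

```bash
mkdir -p pics; cat > h.py <<'E'
import numpy as np, cv2
from plant import r
def cam(n,save=None):
    c=r.read_camera(n); c={k:np.array(v) for k,v in c.items()}
    if save: cv2.imwrite(f'pics/{save}.png',cv2.cvtColor(c['image'],cv2.COLOR_RGB2BGR))
    return c
def ray(c,uv,z):
    R,t=c['R'],c['t'].ravel(); o=-R.T@t; d=R.T@np.linalg.inv(c['K'])@np.array([uv[0],uv[1],1.])
    return o+d*(z-o[2])/d[2]
def proj(c,X):
    p=c['K']@(c['R']@np.array(X,float)+c['t'].ravel()); return p[:2]/p[2]
E
python3 - <<'E'
from h import *
np.set_printoptions(precision=3,suppress=True)
for n in('top','side'):
    c=cam(n,n+'0'); print(n,c['K'].tolist(),-c['R'].T@c['t'].ravel(),c['R'])
o=r.get_obs(); print(o); print(r.grasp_offset)
E
```

```text
top [[379.08320659847794, 0.0, 316.25798098880045], [0.0, 379.08320659847794, 197.15901506699774], [0.0, 0.0, 1.0]] [ 438.185  -14.63  1489.804] [[-0.026 -1.    -0.015]
 [-0.996  0.027 -0.087]
 [ 0.087  0.013 -0.996]]
side [[382.508830450158, 0.0, 315.37739338303305], [0.0, 382.508830450158, 199.40275166242455], [0.0, 0.0, 1.0]] [243.823 923.021 675.246] [[-0.953 -0.302 -0.   ]
 [-0.154  0.486 -0.86 ]
 [ 0.26  -0.82  -0.51 ]]
{'time': 0.1, 'joint_pos': array([61.371, 22.013,  0.941, 78.554, -0.359, 79.537, -2.664]), 'joint_velocities': array([ 0.034, -0.111,  0.012, -0.105,  0.106, -0.008, -0.001]), 'joint_torque': array([  0.002, -62.913,   0.847, -37.276,   0.017,   0.01 ,   0.   ]), 'position': array([ 264.34 , -566.197,  403.762]), 'tool_rot': array([[-0.001,  0.423, -0.906],
       [ 0.002, -0.906, -0.423],
       [-1.   , -0.002,  0.   ]]), 'force': array([-0.014,  0.742, -1.151]), 'ft_torque': array([-0.01 , -0.046,  0.006]), 'gripper_width': 85.37292235623903}
154.70000000000002
```

View pics/top0.png

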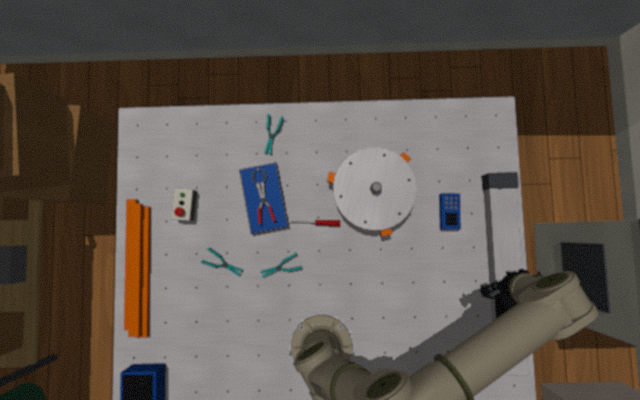

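View pics/side0.png

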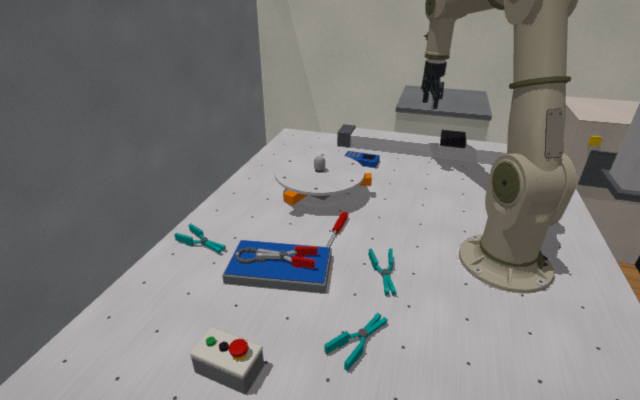

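```bash
cat > m.py <<'E'
from h import *
np.set_printoptions(precision=1,suppress=True)
def comps(m,amin=15):
    n,l,s,ce=cv2.connectedComponentsWithStats(m.astype(np.uint8)); return [(s[i,4],ce[i],l==i) for i in range(1,n) if s[i,4]>=amin]
E
python3 - <<'E'
from m import *
out=[]
for n in('top','side'):
    c=cam(n); im=c['image']; h=cv2.cvtColor(im,cv2.COLOR_RGB2HSV); H,S,V=[h[...,i].astype(int) for i in range(3)]
    blue=(H>105)&(H<125)&(S>150)&(V>70)
    red=((H<8)|(H>172))&(S>150)&(V>80)
    for a,ce,_ in comps(red): print(n,'red',a,ce,ray(c,ce,34+28))
    for a,ce,mk in comps(blue,200):
        cn=max(cv2.findContours(mk.astype(np.uint8),0,2)[0],key=cv2.contourArea)
        q=cv2.minAreaRect(cv2.convexHull(cn)); print(n,'blue',a,ce,q)
        if n=='top' and 240<ce[0]<290: print([ray(c,p,34) for p in cv2.boxPoints(q)],ray(c,q[0],34))
    if n=='top':
        m=(V>130)&(S<60); g=cv2.cvtColor(im,cv2.COLOR_RGB2GRAY)
        print('circ',cv2.HoughCircles(cv2.GaussianBlur(g,(3,3),0)[130:250,320:430],cv2.HOUGH_GRADIENT,1,50,param1=80,param2=15,minRadius=36,maxRadius=48))
        b=(slice(150,245),slice(225,430))
    else: b=(slice(140,300),slice(170,390))
    k=4 if n=='top' else 3.6
    out.append(cv2.resize(im[b],None,fx=780/im[b].shape[1],fy=780/im[b].shape[1],interpolation=cv2.INTER_CUBIC))
for o,n in zip(out,'ts'): print(o.shape); cv2.imwrite(f'pics/crop_{n}.png',o[...,::-1])
E
```

```text
top red 24 [271.5 213.4] [505.8 174.   62. ]
top red 53 [178.8 211.5] [522.6 525.7  62. ]
top red 28 [259.5 215.5] [499.2 219.6  62. ]
top red 106 [327.8 222.8] [465.1 -37.3  62. ]
top blue 1634 [263.9 199.6] ((263.4836120605469, 197.91090393066406), (63.458614349365234, 35.456077575683594), 79.5625228881836)
[array([679.7, 296.8,  34. ]), array([701. , 160.5,  34. ]), array([457.7, 120.4,  34. ]), array([436.7, 254.6,  34. ])] [567.9 207.9  34. ]
top blue 345 [448.7 212.4] ((449.81683349609375, 211.006103515625), (34.51416778564453, 18.689620971679688), 88.09085083007812)
top blue 239 [140.9 378.9] ((138.0, 384.5), (34.0, 29.0), 0.0)
circ [[[55.5 58.5 41.9]]]
side red 146 [340.2 221.4] [451.4  33.2  62. ]
side red 388 [303.6 256.6] [499.7 214.1  62. ]
side red 268 [237.9 347.4] [530.2 507.7  62. ]
side blue 368 [264.9 245.7] ((264.3896789550781, 245.52261352539062), (10.770393371582031, 59.218658447265625), 87.87889862060547)
side blue 1729 [282.2 268.3] ((276.71435546875, 260.2277526855469), (100.76016998291016, 35.5966682434082), 5.389311790466309)
(361, 780, 3)
(567, 780, 3)
```

View pics/crop_t.png

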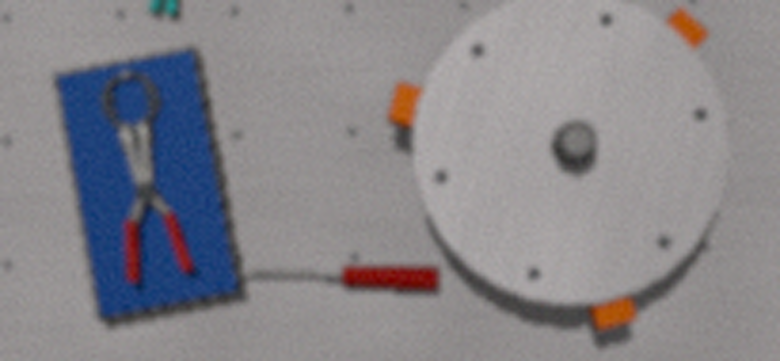

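View pics/crop_s.png

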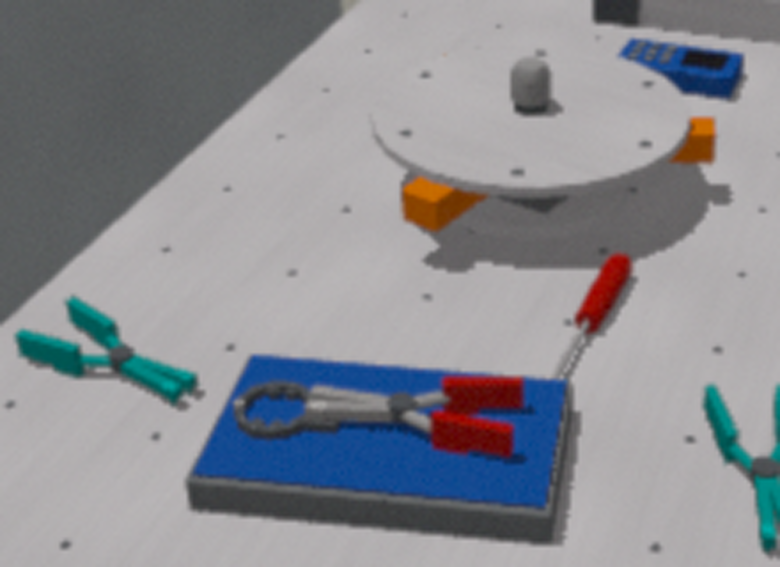

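```bash
python3 - <<'E'
from m import *
from scipy.optimize import least_squares
T=cam('top');S=cam('side')
def tri(a,b): 
    f=lambda X:np.r_[proj(T,X)-a,proj(S,X)-b]; s=least_squares(f,[500,0,60]); return s.x,s.fun
# crop->full
ct=lambda u,v:np.array([225+(u+.5)/780*205-.5,150+(v+.5)/780*205-.5])
cs=lambda u,v:np.array([170+(u+.5)/780*220-.5,140+(v+.5)/780*220-.5])
for n,a,b in [('pivot',ct(147,188),cs(402,402)),('ring',ct(131,101),cs(276,411)),('shafttop',ct(575,138),cs(530,62)),('hL end',ct(134,281),cs(512,440)),('hR end',ct(188,271),cs(523,395))]:
    X,f=tri(a,b); print(n,X,f, 'top@z',ray(T,a,{'pivot':60,'ring':42,'shafttop':138}.get(n,64)),'side@z',ray(S,b,{'pivot':60,'ring':42,'shafttop':138}.get(n,64)))
print('disc@90',ray(T,(375.5,188.5),90))
# disc ellipse: top view bright mask
im=T['image']; h=cv2.cvtColor(im,cv2.COLOR_RGB2HSV).astype(int)
g=cv2.cvtColor(im,cv2.COLOR_RGB2GRAY)
print(g[188,325:425]); print(g[135:245,376])
# side: shaft row profiles
gs=cv2.cvtColor(S['image'],cv2.COLOR_RGB2GRAY)
for row in (158,160,163,166,169,172): print(row,gs[row,308:332])
for row in range(178,197): print(row,g[row,364:388])
E
```

```text
pivot [560.  205.4  52.2] [ 0.2  0.5 -0.4 -0. ] top@z [561.3 204.8  60. ] side@z [555.1 214.2  60. ]
ring [652.9 223.7  35.2] [-0. -0.  0.  0.] top@z [651.9 222.6  42. ] side@z [648.5 231.1  42. ]
shafttop [ 590.4 -211.3  138.6] [ 0.   0.1 -0.1 -0. ] top@z [ 590.8 -211.3  138. ] side@z [ 590.5 -212.5  138. ]
hL end [469.8 220.5  51.6] [-0.  -0.1  0.1  0. ] top@z [469.  218.4  64. ] side@z [465.5 234.6  64. ]
hR end [478.4 166.8  48.9] [-0.  -0.1  0.1  0. ] top@z [477.5 164.7  64. ] side@z [473.  185.1  64. ]
disc@90 [ 586.6 -217.    90. ]
[138 144 143 120  95  76  79  86 123 158 166 166 165 167 172 169 166 165
 165 164 165 166 162 160 163 166 165 166 162 161 165 163 159 161 161 162
 159 160 164 160 161 163 162 158 137  95  63  77  97 112 122 116 116 113
 107  95 108 142 160 159 154 155 157 159 159 157 157 157 154 162 154 158
 153 158 155 156 155 156 150 151 155 153 154 153 153 149 155 155 151 154
 150 145 146 140 143 143 143 145 143 146]
[151 148 145 144 145 146 141 143 143 141 144 146 151 156 165 163 160 162
 159 162 162 161 160 163 161 164 166 162 163 167 168 163 166 165 162 167
 1
[... 2174 characters left out ...]
 159 145 114  71  54  62  76  93  95  94  84  74  80 110
 148 155 157 160 155 156]
191 [162 161 161 169 159 156 129  96  59  52  57  72  72  65  65  60  81 113
 146 152 157 155 154 155]
192 [160 160 161 160 161 159 147 116  76  59  60  54  55  60  61  65  83 113
 150 155 157 151 157 153]
193 [159 158 158 163 158 161 154 136  99  74  61  61  63  64  68  82 103 128
 146 153 156 157 154 155]
194 [160 160 159 162 162 163 156 142 119  97  84  82  77  75  85 100 128 147
 154 157 156 156 156 153]
195 [158 162 159 162 160 158 161 152 143 129 116 110  96 103 114 127 147 156
 157 155 154 153 152 156]
196 [161 160 160 161 158 163 158 162 154 152 148 141 127 127 143 148 157 156
 156 154 158 155 155 157]
```

Emit:
servo_tool --plan '[[[1, -24.1, -35.0], 5], [[1, -24.1, -35.0], 5], [[1, -24.1, -35.0], 5], [[1, -24.1, -35.0], 5], [[1, -24.1, -35.0], 5], [[1, -24.1, -35.0], 5], [[1, -24.1, -35.0], 5], [[5, -58.7, -54.6], 15.5], [[5, -58.7, -54.6], 15.5], [[5, -58.7, -54.6], 15.5], [[5, -58.7, -54.6], 15.5], [[5, -58.7, -54.6], 15.5]]' --fingers -1 --newtons 40

```text
time: 1.8
position: [503.5, 106.5, 364.2]
tool_rot: [[0.001, 0.165, -0.986], [-0.0, -0.986, -0.165], [-1.0, 0.0, -0.001]]
force: [0.8, 0.1, 0.4]
gripper_width: 85.4
```

Emit:
servo_tool --plan '[[[3, -8.8, -2.2], 0], [[8, -8.8, -2.2], 0], [[10.4, -8.8, -2.2], 0], [[10.4, -8.8, -2.2], 0]]'

```text
time: 2.3
position: [509.8, 195.1, 257.7]
tool_rot: [[-0.005, 0.167, -0.986], [-0.001, -0.986, -0.167], [-1.0, 0.001, 0.005]]
force: [-0.1, -0.2, 1.0]
gripper_width: 85.4
```

```bash
python3 - <<'E'
from m import *
S=cam('side'); T=cam('top')
a=cv2.resize(S['image'][180:310,200:360],None,fx=4,fy=4,interpolation=2)
b=cv2.resize(T['image'][150:245,225:310],None,fx=4,fy=4,interpolation=2)
cv2.imwrite('pics/hov.png',np.hstack([a[:380],b])[:,:,::-1][:, :980][:, :]) 
i=cv2.imread('pics/hov.png'); cv2.imwrite('pics/hov.png',cv2.resize(i,None,fx=.8,fy=.8,interpolation=3)); print(i.shape, r.get_obs()['position'])
E
```

```text
(380, 980, 3) [511.3 194.8 261. ]
```

View pics/hov.png

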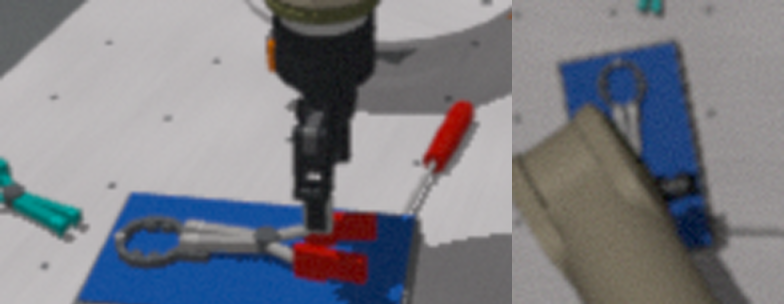

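Emit:
servo_tool --plan '[[[3, -0.2, 0], 0], [[5.1, -0.2, 0], 0], [[5.1, -0.2, 0], 0], [[5.1, -0.2, 0], 0]]'

```text
time: 2.9
position: [511.4, 197.1, 211.1]
tool_rot: [[0.003, 0.165, -0.986], [0.001, -0.986, -0.165], [-1.0, -0.0, -0.003]]
force: [0.2, -0.2, 0.2]
gripper_width: 85.5
```

Emit:
servo_tool --plan '[[[0, 0, 0], 0], [[0, 0, 0], 0], [[0, 0, 0], 0], [[0, 0, 0], 0], [[0, 0, 0], 0], [[0, 0, 0], 0], [[0, 0, 0], 0], [[0, 0, 0], 0]]' --fingers 1 --newtons 60

```text
time: 3.9
position: [511.5, 198.5, 212.3]
tool_rot: [[0.005, 0.166, -0.986], [0.002, -0.986, -0.166], [-1.0, -0.001, -0.005]]
force: [-5.2, -0.3, 20.2]
gripper_width: 29.5
```

Emit:
servo_tool --plan '[[[-0.5, 0, 0], 0], [[-1, 0, 0], 0], [[-3, 0, 0], 0], [[-6, 0, 0], 0], [[-9, 0, 0], 0], [[-12, 0, 0], 0], [[-15, 0, 0], 0], [[-15, 0, 0], 0], [[-15, 0, 0], 0]]'

```text
time: 5.03
position: [510.1, 196.8, 357.7]
tool_rot: [[-0.002, 0.165, -0.986], [-0.001, -0.986, -0.165], [-1.0, 0.0, 0.002]]
force: [0.1, 0.3, -2.5]
gripper_width: 29.4
```

```bash
python3 - <<'E'
from m import *
S=cam('side'); T=cam('top')
a=cv2.resize(S['image'][150:290,200:350],None,fx=3,fy=3,interpolation=2)
b=cv2.resize(T['image'][135:220,235:300],(321,420),interpolation=2)
cv2.imwrite('pics/lift.png',np.hstack([a,b])[:,:,::-1]); o=r.get_obs(); print(a.shape,o['position'],o['gripper_width'],o['force'],o['tool_rot'])
E
```

```text
(420, 450, 3) [510.1 196.8 357.3] 29.34440616848584 [ 0.1 -0.2 -2.6] [[-0.   0.2 -1. ]
 [-0.  -1.  -0.2]
 [-1.   0.   0. ]]
```

View pics/lift.png

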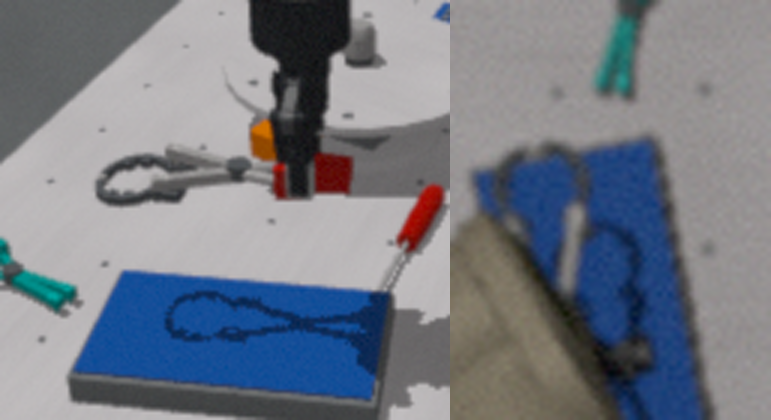

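```bash
python3 - <<'E'
from m import *
from scipy.optimize import least_squares
T=cam('top');S=cam('side')
def tri(a,b): 
    f=lambda X:np.r_[proj(T,X)-a,proj(S,X)-b]; s=least_squares(f,[600,200,160]); return s.x,s.fun
a=(254.2,165.2);b=(200+98/3,150+184/3)
print('hinge outer',tri(a,b),ray(T,a,184),ray(S,b,184))
b=(200+238/3,150+167/3); print('pivot top',ray(S,b,206))
for z in(180,184,188): print([proj(S,[510+q*.986,197+q*.166,z]) for q in (140,167.5,170)])
# ring dark mask in side view
g=cv2.cvtColor(S['image'],cv2.COLOR_RGB2GRAY)
for row in range(196,222,2): print(row,g[row,228:268])
E
```

```text
hinge outer (array([678.5, 221.3, 166.1]), array([-0.7, -1.5,  1.1,  0.2])) [670.  215.9 184. ] [666.1 246.1 184. ]
pivot top [554.8 221.2 206. ]
[array([244.5, 208.5]), array([233.7, 207.7]), array([232.7, 207.6])]
[array([244.4, 207.1]), array([233.5, 206.3]), array([232.5, 206.2])]
[array([244.2, 205.7]), array([233.3, 204.9]), array([232.3, 204.8])]
196 [182 184 183 183 183 184 182 182 181 182 182 182 184 182 182 182 182 184
 183 182 182 181 182 182 181 181 182 180 181 181 182 183 184 183 184 184
 184 182 185 182]
198 [182 184 183 181 182 181 181 182 183 183 183 182 182 183 184 183 184 182
 182 183 183 182 182 182 182 181 180 174 161 155 161 170 171 175 178 181
 181 180 173 148]
200 [182 181 182 181 181 181 181 181 182 183 183 182 184 184 183 184 182 179
 177 177 179 175 177 178 179 181 173 119 106 112 132 145 146 144 147 149
 151 154 158 166]
202 [181 180 181 181 182 182 183 183 183 182 182 177 170 144 134 109 102  95
  84  85  93  89  91 100 112 118 120 112  98  95  94  97 100 100 100  98
 107 118 133 135]
204 [182 181 181 181 182 183 182 182 170 140 108  85  70  63  78  71  62
[... 739 characters left out ...]
85 101 122
 133 138 149 150]
214 [185 186 184 172  98  78  90  95  94  87  92 122 160 112 100 101 118 129
 105  90  78  71  70  73  63  60  59  60  79  82  80  66  51  83 149 183
 186 187 187 188]
216 [184 185 185 178 140  94  69  58  56  60  62  67  69  70  62  56  56  55
  52  49  57  77  98  79  64  64  63  62  53  52  55  60 110 163 185 188
 188 188 189 189]
218 [185 184 184 184 185 183 172 128 118 107 102  91  89  94 102 107 117 122
 137 149 177 183 183 182 181 182 182 181 180 177 163 164 183 188 188 189
 187 189 188 188]
220 [184 184 185 184 184 184 184 184 186 183 182 181 181 183 184 184 185 186
 186 186 186 185 187 186 186 186 185 186 186 187 186 187 188 188 189 189
 188 189 188 189]
```

```bash
python3 - <<'E'
from m import *
S=cam('side');T=cam('top')
for q,z in((52,198),(110,190),(110,196),(110,184)): 
  X=[510+q*.986,197+q*.166,z]; print(q,z,(proj(S,X)-[200,150])*3, proj(T,X))
a=cv2.resize(S['image'][185:235,220:310],None,fx=8.5,fy=8.5,interpolation=2)
cv2.imwrite('pics/z.png',a[:,:,::-1])
E
```

```text
52 198 [238.4 164.5] [256.8 195.8]
110 190 [168.5 167.7] [254.2 179.6]
110 196 [167.9 161.4] [253.9 179.4]
110 184 [169.1 174.1] [254.6 179.8]
```

View pics/z.png

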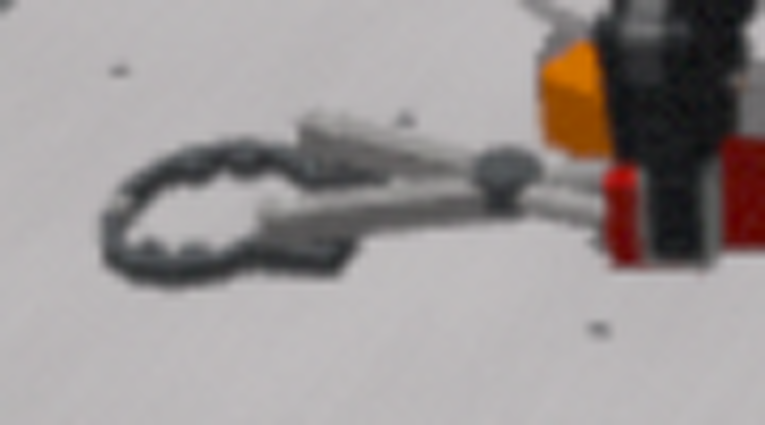

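Emit:
servo_tool --plan '[[[0, 1.2, 0.4], 0], [[0, 4.2, 1.3], 0], [[0, 8.3, 2.6], 0], [[0, 12.9, 4.0], 0], [[0, 17.5, 5.5], 0], [[0, 22.1, 6.9], 0], [[0, 26.7, 8.3], 0], [[0, 31.3, 9.8], 0], [[0, 35.4, 11.1], 0], [[0, 38.8, 12.1], 0], [[0, 40.9, 12.8], 0], [[0, 41.7, 13.1], 0]]'

```text
time: 6.82
position: [449.2, -237.8, 358.9]
tool_rot: [[-0.0, 0.163, -0.987], [-0.0, -0.987, -0.163], [-1.0, 0.0, 0.0]]
force: [0.7, 0.5, -2.1]
gripper_width: 29.2
```

Emit:
servo_tool --plan '[[[0, 0, 0], 0], [[0, 0, 0], 0]]'

```text
time: 7.08
position: [450.6, -234.6, 359.0]
tool_rot: [[0.0, 0.167, -0.986], [0.001, -0.986, -0.167], [-1.0, -0.001, -0.0]]
force: [0.3, -0.3, -3.4]
gripper_width: 29.2
```

```bash
python3 - <<'E'
from m import *
S=cam('side'); T=cam('top')
a=cv2.resize(S['image'][120:200,270:370],None,fx=4,fy=4,interpolation=2)
b=cv2.resize(T['image'][160:220,340:410],None,fx=5.33,fy=5.33,interpolation=2)
print(a.shape,b.shape)
cv2.imwrite('pics/sh.png',np.hstack([a,b[:320]])[:,:,::-1]); o=r.get_obs(); print(o['position'],o['gripper_width'],o['force'])
E
```

```text
(320, 400, 3) (320, 373, 3)
[ 450.6 -234.7  359.1] 29.080184298839423 [-0.1 -0.1 -2. ]
```

View pics/sh.png

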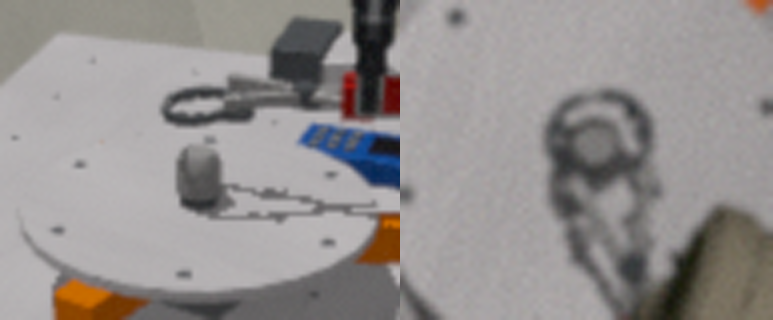

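```bash
cat > ringm.py <<'E'
from m import *
def run(zr):
    T=cam('top');S=cam('side'); o=r.get_obs()
    g=cv2.resize(cv2.cvtColor(T['image'],cv2.COLOR_RGB2GRAY)[160:220,340:410],None,fx=8,fy=8,interpolation=2)
    m=(g<125).astype(np.uint8); full=lambda p:((np.array(p)+.5)/8-.5)+[340,160]
    ys,xs=np.nonzero(m[:, 200:400]); xs=xs+200
    P=np.array([ray(T,full(p),zr)[:2] for p in np.c_[xs,ys][::3]])
    ax=np.array([.986,.166]);la=np.array([-.166,.986]); tcp=o['position'][:2]
    q=(P-tcp)@ax; l=(P-tcp)@la
    k=q>118; print('ax max',q[k&(abs(l)<15)].max(),'lat',l[k].min(),l[k].max())
    for a in range(118,176,6):
        s=(q>a-2)&(q<a+2); print(a,l[s].min() if s.any() else None,l[s].max() if s.any() else None)
    return T,S,tcp,ax,la
E
python3 - <<'E'
from ringm import *
T,S,tcp,ax,la=run(182)
for u,v in((376.9,186.8),(376.7,187.2)):
  X=ray(T,(u,v),138)[:2]; print('shaft',X,(X-tcp)@ax,(X-tcp)@la)
gs=cv2.cvtColor(S['image'],cv2.COLOR_RGB2GRAY)
for row in range(138,154): print(row,gs[row,306:336])
print(proj(S,[588.8,-212.5,138]),proj(S,[588.8,-212.5,178]),proj(S,[588.8,-212.5,90]))
E
```

```text
ax max 169.6357118329058 lat -33.31508184565847 40.351641022703824
118 -25.144392414909017 41.12765185421195
124 -29.126014474646595 39.557864959766185
130 -31.236502287114327 37.10369738935055
136 -32.83462696613632 38.586677589444015
142 -33.31508184565847 38.72786857493681
148 -32.10037387115854 36.889308691603155
154 -31.156189550348454 35.31468075281157
160 -25.544618581881053 30.25421010452214
166 -19.991657645889713 25.101244801073687
172 None None
shaft [ 587.5 -215.3] 138.2706449484832 -3.2459170926077747
shaft [ 586.  -214.5] 136.9987663162713 -2.24983697374177
138 [176 178 176 178 177 179 180 180 180 181 179 177 164 166 178 181 181 183
 181 181 177 157 146 155 166 166 169 172 176 174]
139 [177 177 179 179 179 179 179 179 180 180 180 179 179 178 179 180 181 181
 180 179 170 123 113 125 139 135 143 145 151 154]
140 [177 176 178 178 177 179 178 178 179 178 178 177 176 174 174 174 176 174
 176 174 155 105  93  95  95  99 102 109 116 128]
141 [176 176 178 178 177 178 178 177 174 171 169 165 151 136 135 136 135 139
 152 153 145  97  90  94  90  92  92  93  92  97]
142 [177 177 1
[... 851 characters left out ...]
63  62  64 108 169 173]
149 [176 177 176 175 162  94  66  61  64  63  67  75  77  64  61  61  55  56
  68  73  74  69  62  57  63  65  90 138 171 175]
150 [176 177 177 178 171 135 114  87  72  63  61  60  60  65  73  76  88 107
 130 133 133 129 115 113 112 117 139 169 175 175]
151 [178 177 178 177 179 174 170 152 135 119 114 114 116 119 132 138 157 173
 175 175 174 174 173 172 170 170 172 175 174 176]
152 [177 178 179 178 178 179 178 178 177 175 176 176 176 176 176 176 177 180
 180 180 180 178 179 178 177 174 177 176 176 177]
153 [178 177 178 178 178 178 177 177 179 179 179 181 179 179 179 174 173 175
 179 180 179 179 178 179 177 177 176 176 175 176]
[319.6 157.2] [319.7 146.2] [319.5 169.9]
```

Emit:
servo_tool --plan '[[[0.7, 0.2, 0.1], 0], [[1.4, 0.45, 0.2], 0], [[2.0, 0.45, 0.2], 0], [[2.0, 0.45, 0.2], 0]]'

```text
time: 7.78
position: [448.8, -240.5, 338.1]
tool_rot: [[-0.001, 0.165, -0.986], [0.001, -0.986, -0.165], [-1.0, -0.001, 0.001]]
force: [-0.5, 1.3, -2.0]
gripper_width: 29.1
```

```bash
python3 - <<'E'
from ringm import *
T,S,tcp,ax,la=run(158)
for u,v in((376.9,186.8),(376.7,187.2)):
  X=ray(T,(u,v),138)[:2]; print('shaft',X,(X-tcp)@ax,(X-tcp)@la)
o=r.get_obs(); print(o['position'],o['force'])
a=cv2.resize(S['image'][135:175,295:345],None,fx=8,fy=8,interpolation=2)
b=cv2.resize(T['image'][165:205,355:395],None,fx=8,fy=8,interpolation=2)
cv2.imwrite('pics/sh2.png',np.hstack([a,b])[:,:,::-1])
E
```

```text
ax max 168.8905174217325 lat -34.584533677249375 40.981186444938224
118 -26.97057731639794 41.51998158990594
124 -30.777921744098084 39.49001919533061
130 -32.83545530769344 37.88989959362823
136 -34.21614839248141 37.56451607831306
142 -34.429517985631776 37.76061237756764
148 -33.03822513159642 36.78838564902451
154 -30.506135055582767 34.230602994679565
160 -26.428914646224417 29.41983321725987
166 -20.86838766196317 23.65019395002733
172 None None
shaft [ 587.5 -215.3] 140.58418757165802 1.9443903988657911
shaft [ 586.  -214.5] 139.3123089394461 2.9404705177317996
[ 449.1 -240.5  339. ] [ 0.2 -0.4 -2.1]
```

View pics/sh2.png

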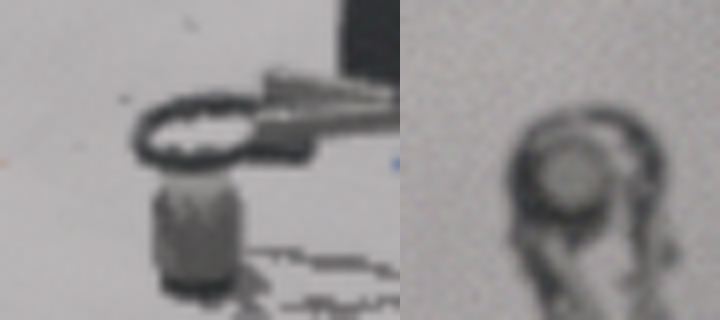

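Emit:
servo_tool --plan '[[[0, -0.08, -0.2], 0], [[0.5, -0.08, -0.2], 0], [[1.0, -0.08, -0.2], 0], [[1.5, -0.08, -0.2], 0], [[2.0, -0.08, -0.2], 0], [[2.3, -0.08, -0.2], 0], [[2.3, -0.08, -0.2], 0]]'

```text
time: 8.75
position: [450.9, -239.5, 315.7]
tool_rot: [[-0.0, 0.166, -0.986], [0.0, -0.986, -0.166], [-1.0, -0.0, 0.0]]
force: [-0.6, -0.1, -2.4]
gripper_width: 29.3
```

Emit:
servo_tool --plan '[[[0.3, 0, 0], 0], [[0.6, 0, 0], 0], [[0.9, 0, 0], 0], [[0.9, 0, 0], 0]]'

```text
time: 9.25
position: [450.8, -239.4, 306.7]
tool_rot: [[-0.001, 0.166, -0.986], [0.0, -0.986, -0.166], [-1.0, -0.0, 0.0]]
force: [-1.0, 0.0, -1.9]
gripper_width: 29.2
```

```bash
python3 - <<'E'
from m import *
S=cam('side'); T=cam('top')
o=r.get_obs(); print(o['position'],o['force'],o['ft_torque'])
a=cv2.resize(S['image'][135:175,295:345],None,fx=8,fy=8,interpolation=2)
b=cv2.resize(T['image'][165:205,355:395],None,fx=8,fy=8,interpolation=2)
cv2.imwrite('pics/sh3.png',np.hstack([a,b])[:,:,::-1])
E
```

```text
[ 451.  -239.5  307. ] [-0.6 -0.1 -2.8] [-0.   0.1 -0. ]
```

View pics/sh3.png

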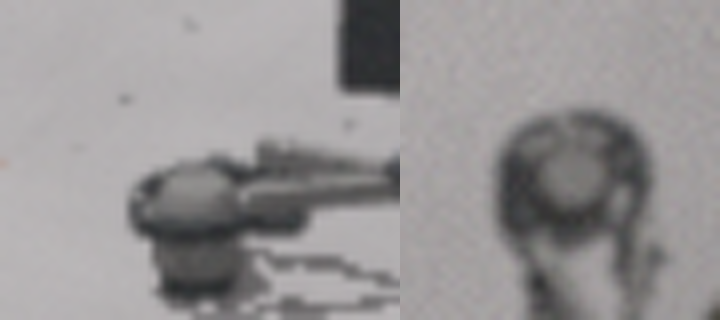

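Emit:
servo_tool --plan '[[[0.4, 0, 0], 0], [[0.8, 0, 0], 0], [[1.2, 0, 0], 0], [[1.5, 0, 0], 0], [[1.5, 0, 0], 0]]'

```text
time: 9.98
position: [450.8, -239.4, 291.6]
tool_rot: [[-0.001, 0.166, -0.986], [0.0, -0.986, -0.166], [-1.0, -0.0, 0.0]]
force: [-1.5, -0.7, -2.3]
gripper_width: 29.1
```

Emit:
servo_tool --plan '[[[0.3, 0, 0], 0], [[0.6, 0, 0], 0], [[0.9, 0, 0], 0], [[1.1, 0, 0], 0], [[1.1, 0, 0], 0]]'

```text
time: 10.6
position: [450.9, -239.4, 280.8]
tool_rot: [[-0.0, 0.166, -0.986], [0.0, -0.986, -0.166], [-1.0, -0.0, 0.0]]
force: [-0.1, 0.0, -2.1]
gripper_width: 29.0
```

Emit:
servo_tool --plan '[[[0.2, 0, 0], 0], [[0.4, 0, 0], 0], [[0.6, 0, 0], 0], [[0.6, 0, 0], 0]]'

```text
time: 11.1
position: [450.9, -239.4, 274.8]
tool_rot: [[-0.0, 0.166, -0.986], [0.0, -0.986, -0.166], [-1.0, -0.0, 0.0]]
force: [0.3, -0.5, -1.9]
gripper_width: 29.2
```

Emit:
servo_tool --plan '[[[0.15, 0, 0], 0], [[0.3, 0, 0], 0], [[0.4, 0, 0], 0], [[0.4, 0, 0], 0]]'

```text
time: 11.6
position: [450.9, -239.4, 270.9]
tool_rot: [[-0.0, 0.166, -0.986], [0.0, -0.986, -0.166], [-1.0, -0.0, 0.0]]
force: [-0.4, 0.8, -2.2]
gripper_width: 29.1
```

```bash
python3 - <<'E'
from m import *
o=r.get_obs(); print(o['position'],o['force'],o['ft_torque'])
S=cam('side'); g=cv2.cvtColor(S['image'],cv2.COLOR_RGB2GRAY)
for row in range(154,182): print(row,g[row,306:350:1])
for q in (0,52,110,140,170): print(q,proj(S,[451+q*.986,-239.4+q*.166,94]))
E
```

```text
[ 450.9 -239.4  270.9] [-0.4  0.8 -2.2] [-0.  0.  0.]
154 [178 178 179 178 178 178 179 180 179 180 179 180 179 180 175 145 140 148
 175 178 180 180 179 178 179 179 178 178 176 177 177 176 177 177 176 175
 176 175 163 112  76  77  87  86]
155 [179 179 179 180 178 180 179 182 181 179 180 178 176 176 170 137 128 138
 165 179 180 179 178 178 178 179 179 179 178 178 178 177 177 178 178 177
 178 171 139 103  84  92 103  94]
156 [177 179 179 180 179 179 180 180 179 179 173 161 155 154 153 153 164 172
 176 180 180 181 180 180 178 178 176 177 177 177 178 177 177 178 179 178
 177 173 159 149 124  96  96  81]
157 [179 179 180 179 179 179 179 179 178 165 151 144 143 143 143 145 147 151
 173 179 180 179 179 178 179 178 178 177 179 178 179 179 178 178 178 178
 178 177 176 175 170 157 147 123]
158 [180 179 178 179 179 179 180 178 169 145 140 141 142 141 140 139 134 126
 145 176 180 179 179 180 178 178 178 180 180 178 179 177 177 176 178 177
 177 177 179 177 176 175 174 169]
159 [180 179 179 180 178 180 178 175 147 126 125 130 131 132 132 124 109 101
 120 169 179 180 180 179 179 178 179 179 177 178 
[... 3492 characters left out ...]
178 179 180 179 182 180 182
 181 181 183 181 182 184 183 183]
179 [178 179 178 179 178 178 179 177 177 177 176 176 176 176 177 176 176 176
 177 177 176 177 176 178 178 180 178 179 178 179 179 180 179 179 180 181
 181 182 182 183 183 182 183 183]
180 [177 177 178 179 179 178 177 178 178 178 176 178 176 177 177 177 176 176
 176 176 177 176 177 176 177 178 178 179 177 179 178 179 179 178 179 181
 180 181 181 182 182 182 181 177]
181 [177 177 177 177 179 178 178 179 179 178 177 176 176 177 178 176 177 176
 177 177 178 178 176 177 176 175 176 179 179 179 181 180 179 179 180 179
 179 181 180 182 181 181 182 178]
0 [360.5 171. ]
52 [345.3 170. ]
110 [328.4 169. ]
140 [319.8 168.4]
170 [311.2 167.9]
```

Emit:
servo_tool --plan '[[[0.1, 0, 0], 0], [[0.2, 0, 0], 0], [[0.2, 0, 0], 0]]'

```text
time: 12.02
position: [450.9, -239.5, 268.9]
tool_rot: [[0.0, 0.165, -0.986], [0.0, -0.986, -0.165], [-1.0, -0.0, -0.0]]
force: [-0.5, 0.1, -2.5]
gripper_width: 29.1
```

Emit:
servo_tool --plan '[[[0.1, 0, 0], 0], [[0.2, 0, 0], 0], [[0.2, 0, 0], 0]]'

```text
time: 12.4
position: [451.0, -239.4, 268.4]
tool_rot: [[0.001, 0.166, -0.986], [-0.001, -0.986, -0.166], [-1.0, 0.001, -0.001]]
force: [-5.8, 2.2, 12.3]
gripper_width: 28.9
```

Emit:
servo_tool --plan '[[[0, 0, 0], 0], [[0, 0, 0], 0], [[0, 0, 0], 0], [[0, 0, 0], 0]]' --fingers 0.06 --newtons 30

```text
time: 12.9
position: [451.1, -239.5, 267.3]
tool_rot: [[0.001, 0.166, -0.986], [-0.0, -0.986, -0.166], [-1.0, 0.0, -0.001]]
force: [-0.9, 0.1, 4.6]
gripper_width: 40.3
```

Mapping is linear. Continue opening while following down.

Emit:
servo_tool --plan '[[[0.05, 0, 0], 0], [[0.1, 0, 0], 0], [[0.1, 0, 0], 0], [[0.1, 0, 0], 0]]' --fingers -0.13

```text
time: 13.4
position: [450.9, -239.1, 266.0]
tool_rot: [[-0.0, 0.166, -0.986], [0.001, -0.986, -0.166], [-1.0, -0.001, 0.0]]
force: [-2.2, 2.8, 5.9]
gripper_width: 48.7
```

Emit:
servo_tool --plan '[[[0.05, 0, 0], 0], [[0.1, 0, 0], 0], [[0.1, 0, 0], 0], [[0.1, 0, 0], 0]]' --fingers -0.31

```text
time: 13.9
position: [450.8, -239.6, 264.8]
tool_rot: [[-0.0, 0.165, -0.986], [0.0, -0.986, -0.165], [-1.0, -0.0, 0.0]]
force: [-0.2, -0.1, -2.4]
gripper_width: 55.9
```

```bash
python3 - <<'E'
from m import *
S=cam('side'); T=cam('top')
o=r.get_obs(); print(o['position'],o['force'],o['gripper_width'])
a=cv2.resize(S['image'][140:190,300:375],None,fx=6.4,fy=6.4,interpolation=2)
b=cv2.resize(T['image'][165:215,360:400],None,fx=6.4,fy=6.4,interpolation=2)
cv2.imwrite('pics/rel.png',np.hstack([a,b])[:,:,::-1])
E
```

```text
[ 450.9 -239.5  264.8] [-0.  -0.4 -2.4] 56.03556806165686
```

View pics/rel.png

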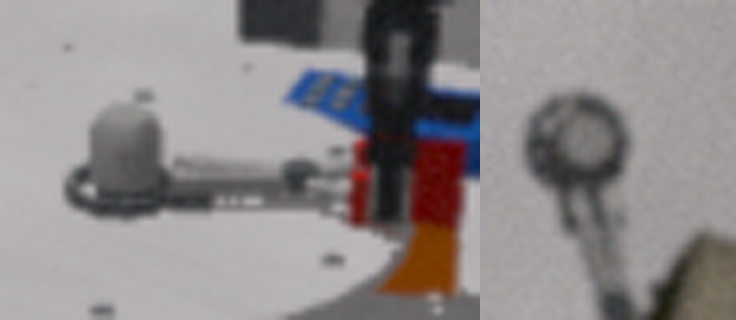

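Emit:
servo_tool --plan '[[[0.1, 0, 0], 0], [[0.15, 0, 0], 0], [[0.15, 0, 0], 0]]'

```text
time: 14.38
position: [451.0, -239.5, 264.4]
tool_rot: [[0.001, 0.165, -0.986], [-0.0, -0.986, -0.165], [-1.0, 0.001, -0.001]]
force: [-3.3, 2.3, 8.0]
gripper_width: 55.7
```

```bash
python3 - <<'E'
from m import *
S=cam('side'); g=cv2.cvtColor(S['image'],cv2.COLOR_RGB2GRAY)
for row in range(164,178): print(row,g[row,306:350:1])
E
```

```text
164 [181 182 180 180 178 177 177 165 112 102 103  99  89  82  84  84  81  79
  95 140 170 153 150 158 153 153 160 164 166 167 173 171 172 173 174 175
 175 176 171 164 152 153 165 169]
165 [180 183 181 181 178 172 162 133 104  99 100  98  92  84  87  83  79  82
  93 131 160 126 122 125 127 134 133 137 143 144 146 149 154 152 154 161
 162 162 133 105  92  97 106 135]
166 [181 182 182 181 172 137 101  83  96 100  98  96  90  85  87  81  76  81
  78  89 127 131 136 126 122 123 121 122 124 125 127 133 133 131 137 144
 144 137 101  80  78  78  82  94]
167 [182 182 181 177 152 106  70  68  94  98  96  96  94  88  83  83  81  78
  75  64  89 122 131 135 126 128 123 124 123 124 124 126 126 125 124 127
 130 121  88  66  57  65  84  95]
168 [183 182 179 173 122 103  81 104 111  94  92  91  89  85  80  83  83  78
  73  59  74  88  93  94  94  91  92  93  92  94  92  93  91  94  92  91
  94  92  80  60  50  84 135 144]
169 [183 182 180 170 101  89 117 162 157  88  79  85  83  79  81  81  76  64
  64  59  71  82  84  86  84  83  79  85  86  87  87  87  88  89  88  88
  88  87  86  62  59  78 109 1
[... 775 characters left out ...]
5 170 156 152 152 149 133 137 155 169 172
 174 176 177 176 175 176 177 176 176 178 180 180 179 180 179 179 180 181
 181 180 182 181 181 183 183 183]
175 [179 179 180 179 178 177 178 179 176 176 175 175 174 174 174 176 177 178
 178 177 177 177 177 177 178 179 179 180 179 180 179 180 181 180 180 181
 181 180 182 182 181 181 183 184]
176 [179 178 178 179 177 179 179 176 177 175 178 177 176 178 177 176 178 177
 175 177 176 178 177 177 178 179 178 179 179 179 180 180 181 181 181 181
 182 184 182 182 182 181 182 183]
177 [179 179 179 178 178 178 177 177 178 179 177 175 176 177 178 176 177 178
 177 178 177 177 176 177 178 178 177 178 179 179 179 180 181 180 181 181
 182 182 182 182 183 183 183 182]
```

Emit:
servo_tool --plan '[[[-0.3, 0, 0], 0], [[-0.6, 0, 0], 0], [[-0.9, 0, 0], 0], [[-1.2, 0, 0], 0], [[-1.5, 0, 0], 0], [[-1.8, 0, 0], 0], [[-2.1, 0, 0], 0], [[-2.4, 0, 0], 0], [[-2.4, 0, 0], 0]]'

```text
time: 15.55
position: [451.0, -239.5, 287.8]
tool_rot: [[0.001, 0.166, -0.986], [-0.0, -0.986, -0.166], [-1.0, 0.0, -0.0]]
force: [-1.0, 0.5, -2.4]
gripper_width: 56.0
```

```bash
python3 - <<'E'
from m import *
S=cam('side'); T=cam('top')
print(r.get_obs()['force'])
g=cv2.cvtColor(S['image'],cv2.COLOR_RGB2GRAY)
for row in range(148,178,1): print(row,g[row,306:358:1])
a=cv2.resize(S['image'][140:190,300:375],None,fx=6.4,fy=6.4,interpolation=2)
b=cv2.resize(T['image'][165:215,360:400],None,fx=6.4,fy=6.4,interpolation=2)
cv2.imwrite('pics/up.png',np.hstack([a,b])[:,:,::-1])
E
```

```text
[ 0.9 -0.1 -1. ]
148 [176 175 176 175 174 177 177 177 178 177 177 178 179 178 178 177 177 177
 176 177 176 177 177 176 176 176 176 176 176 175 176 175 175 176 178 178
 177 174 174 174 172 171 171 171 172 175 173 174 169 159 146  66]
149 [177 175 177 176 178 177 177 178 178 179 179 180 179 180 180 179 179 178
 178 178 178 177 176 176 177 177 177 176 175 175 176 175 173 175 177 177
 176 177 176 176 178 177 173 176 177 176 178 176 177 174 161  74]
150 [177 176 177 177 178 178 178 178 180 179 179 181 181 180 180 180 181 180
 179 178 179 177 177 177 176 177 177 177 174 177 177 171 154 166 175 175
 176 177 175 176 175 169 155 167 169 171 168 171 173 172 162  85]
151 [177 177 177 178 179 178 179 179 180 181 181 180 182 181 180 182 179 181
 181 181 179 178 178 179 177 177 177 175 176 175 176 174 165 173 176 175
 174 175 177 177 168 129  95  97 109 118 117 133 147 153 157 107]
152 [177 179 180 180 179 179 178 180 180 180 181 182 181 181 180 180 180 181
 181 181 180 179 179 178 179 177 178 176 175 178 177 177 176 175 175 175
 175 176 175 169 143  90  76  88 100  96  76  83 100 104  94  75]
153
[... 4696 characters left out ...]
181 181 182 182 182 181 181 178 178 170 135 124 118]
175 [179 179 180 179 179 177 177 177 177 177 176 177 173 173 172 175 177 176
 176 177 177 177 176 178 178 178 179 179 179 180 178 179 181 179 179 181
 181 181 182 181 182 181 183 183 183 182 183 183 182 178 170 134]
176 [178 178 178 178 179 179 178 176 176 175 176 176 177 177 177 176 177 176
 177 175 177 176 177 177 177 178 179 179 178 179 181 180 180 181 182 180
 181 183 182 181 183 181 181 183 182 182 182 183 184 182 180 179]
177 [179 178 178 178 178 177 178 178 177 176 175 176 176 177 176 177 177 177
 177 178 177 176 176 178 177 178 178 178 178 179 180 180 181 181 181 180
 181 183 182 182 182 182 183 182 184 182 182 182 182 181 182 184]
```

Emit:
servo_tool --plan '[[[-0.8, 0, 0], 0], [[-1.8, 0, 0], 0], [[-3.0, 0, 0], 0], [[-4.2, 0, 0], 0], [[-5.4, 0, 0], 0], [[-6.4, 0, 0], 0], [[-7, 0, 0], 0], [[-7, 0, 0], 0], [[-7, 0, 0], 0]]'

```text
time: 16.77
position: [450.8, -239.4, 357.0]
tool_rot: [[-0.001, 0.166, -0.986], [0.0, -0.986, -0.166], [-1.0, -0.001, 0.001]]
force: [-1.3, 0.3, -2.2]
gripper_width: 56.0
```

Emit:
servo_tool --plan '[[[0, 0, 0], 0], [[0, 0, 0], 0], [[0, 0, 0], 0], [[0, 0, 0], 0], [[0, 0, 0], 0], [[0, 0, 0], 0]]' --fingers 1 --newtons 60

```text
time: 17.52
position: [450.9, -239.5, 357.5]
tool_rot: [[0.0, 0.166, -0.986], [0.0, -0.986, -0.166], [-1.0, -0.0, -0.0]]
force: [-0.2, -0.2, -1.9]
gripper_width: 28.9
```

```bash
python3 - <<'E'
from m import *
S=cam('side'); T=cam('top')
g=cv2.cvtColor(S['image'],cv2.COLOR_RGB2GRAY)
for row in range(164,176,2): print(row,g[row,306:358:1])
c=lambda i,f:cv2.resize(i,None,fx=f,fy=f,interpolation=2)
cv2.imwrite('pics/sq.png',np.hstack([c(S['image'][120:180,300:380],5),c(T['image'][160:220,350:400],5)])[:,:,::-1])
E
```

```text
164 [180 179 179 179 177 178 176 162 113 102 101  99  89  84  83  84  81  80
  92 141 174 177 177 176 176 176 174 176 177 176 176 175 176 175 176 176
 176 177 175 176 175 177 174 175 170 155 139 147 170 176 175 176]
166 [179 180 181 179 171 136  99  82  93  97  97  95  92  84  84  82  83  79
  79  95 145 149 150 148 152 166 166 169 173 173 168 167 166 166 167 172
 173 176 175 176 177 178 177 178 177 176 176 176 176 175 174 175]
168 [181 181 180 172 123 101  77 102 109  93  92  91  88  86  79  80  81  78
  73  52  48  51  56  57  68  78  86 124 171 174 171 164 130 122 125 130
 131 126 116 128 162 165 168 175 177 174 176 176 177 176 177 176]
170 [179 181 181 170 107  74  89 122 137  82  65  57  61  62  61  57  54  52
  53  52  68  55  55  63  77  76  80 110 170 177 177 177 178 177 177 176
 176 177 172 171 165 130 123 130 127 114 111 112 110 112 113 115]
172 [179 180 179 178 169 135 103  85  66  55  53  58  55  62  57  53  51  57
  69  96  96  87  82  86  87  82  89 131 169 168 169 168 170 169 170 164
 123 116 123 134 135 135 134 136 131 126 125 125 124 124 124 126]
174 [179 177 177 177 176 178 177 175 170 154 153 151 148 132 136 153 168 172
 171 175 176 175 174 175 175 175 174 177 177 176 174 174 175 174 173 174
 174 175 175 180 181 181 181 181 181 182 181 182 182 181 180 179]
```

Emit:
servo_tool --plan '[[[0, -1.2, -0.4], 0], [[0, -4.2, -1.3], 0], [[0, -8.4, -2.6], 0], [[0, -13.0, -4.1], 0], [[0, -17.6, -5.5], 0], [[0, -22.3, -7.0], 0], [[0, -27.0, -8.5], 0], [[0, -31.6, -9.9], 0], [[0, -35.8, -11.2], 0], [[0, -39.2, -12.3], 0], [[0, -41.3, -13.0], 0], [[0, -42.1, -13.2], 0]]'

```text
time: 19.12
position: [510.7, 199.9, 357.5]
tool_rot: [[-0.0, 0.169, -0.986], [0.001, -0.986, -0.169], [-1.0, -0.001, 0.0]]
force: [1.8, -0.2, -1.2]
gripper_width: 29.2
```

Emit:
servo_tool --plan '[[[1, 0, 0], 0], [[3, 0, 0], 0], [[6, 0, 0], 0], [[9, 0, 0], 0], [[11.5, 0, 0], 0], [[13, 0, 0], 0], [[13.5, 0, 0], 0], [[13.5, 0, 0], 0]]'

```text
time: 20.12
position: [511.6, 197.4, 222.8]
tool_rot: [[0.0, 0.165, -0.986], [0.0, -0.986, -0.165], [-1.0, -0.0, -0.0]]
force: [0.1, -0.1, -2.2]
gripper_width: 29.3
```

```bash
python3 - <<'E'
from m import *
o=r.get_obs(); print(o['position'],o['force'],o['gripper_width'])
S=cam('side'); T=cam('top'); c=lambda i,f:cv2.resize(i,None,fx=f,fy=f,interpolation=2)
cv2.imwrite('pics/low.png',c(S['image'][200:300,210:350],5)[:,:,::-1])
E
```

```text
[511.6 197.4 222.8] [ 0.1 -0.1 -2.2] 29.259157864338178
```

Emit:
servo_tool --plan '[[[0.4, 0, 0], 0], [[0.8, 0, 0], 0], [[1.0, 0, 0], 0], [[1.0, 0, 0], 0]]'

```text
time: 20.72
position: [511.4, 197.6, 212.5]
tool_rot: [[0.0, 0.166, -0.986], [0.0, -0.986, -0.166], [-1.0, -0.0, -0.0]]
force: [0.1, -0.4, -0.5]
gripper_width: 29.5
```

Emit:
servo_tool --plan '[[[0.1, 0, 0], 0], [[0.15, 0, 0], 0], [[0.15, 0, 0], 0]]'

```text
time: 21.1
position: [511.4, 197.7, 212.3]
tool_rot: [[0.001, 0.166, -0.986], [-0.0, -0.986, -0.166], [-1.0, 0.0, -0.001]]
force: [-6.4, -2.3, 12.4]
gripper_width: 28.8
```

Standing on the pad. Open in stages, following down.

Emit:
servo_tool --plan '[[[0, 0, 0], 0], [[0, 0, 0], 0], [[0, 0, 0], 0], [[0, 0, 0], 0]]' --fingers 0.06 --newtons 30

```text
time: 21.6
position: [511.5, 197.7, 211.2]
tool_rot: [[0.0, 0.166, -0.986], [0.0, -0.986, -0.166], [-1.0, -0.0, -0.0]]
force: [-0.8, -0.1, 3.7]
gripper_width: 40.2
```

Emit:
servo_tool --plan '[[[0.05, 0, 0], 0], [[0.1, 0, 0], 0], [[0.1, 0, 0], 0], [[0.1, 0, 0], 0]]' --fingers -0.13

```text
time: 22.1
position: [511.3, 197.6, 210.0]
tool_rot: [[-0.0, 0.166, -0.986], [-0.0, -0.986, -0.166], [-1.0, 0.0, 0.0]]
force: [-2.2, -0.3, 2.8]
gripper_width: 48.3
```

Emit:
servo_tool --plan '[[[0.1, 0, 0], 0], [[0.2, 0, 0], 0], [[0.2, 0, 0], 0], [[0.2, 0, 0], 0]]' --fingers -0.31

```text
time: 22.6
position: [511.5, 197.6, 208.4]
tool_rot: [[0.0, 0.166, -0.986], [0.0, -0.986, -0.166], [-1.0, 0.0, -0.0]]
force: [-1.7, -0.7, 5.5]
gripper_width: 55.9
```

Emit:
servo_tool --plan '[[[0, 0, 0], 0], [[0, 0, 0], 0], [[0, 0, 0], 0], [[0, 0, 0], 0], [[0, 0, 0], 0], [[0, 0, 0], 0]]' --fingers -1

```text
time: 23.35
position: [511.4, 197.6, 208.0]
tool_rot: [[-0.0, 0.165, -0.986], [0.0, -0.986, -0.165], [-1.0, -0.0, 0.0]]
force: [0.2, 0.5, -0.1]
gripper_width: 85.4
```

Lift straight up, then clear away to the robot's side for a final look.

Emit:
servo_tool --plan '[[[-1.5, 0, 0], 0], [[-4, 0, 0], 0], [[-8, 0, 0], 0], [[-12, 0, 0], 0], [[-16, 0, 0], 0], [[-18, 0, 0], 0], [[-18, 10, 0], 0], [[-18, 10, 0], 0], [[-18, 15, 0], 0], [[-18, 15, 0], 0], [[-18, 15, 0], 0]]'

```text
time: 24.72
position: [536.0, 50.2, 388.9]
tool_rot: [[0.001, 0.166, -0.986], [0.001, -0.986, -0.166], [-1.0, -0.001, -0.001]]
force: [-0.4, 0.2, 0.4]
gripper_width: 85.7
```

```bash
python3 - <<'E'
from m import *
o=r.get_obs(); print(o['position'],o['force'])
S=cam('side','finS'); T=cam('top'); c=lambda i,f:cv2.resize(i,None,fx=f,fy=f,interpolation=2)
a=c(S['image'][140:300,200:400],3); b=np.vstack([c(T['image'][150:245,240:295],2.5),c(T['image'][160:220,350:405],2.5)]); print(a.shape,b.shape)
h=max(a.shape[0],b.shape[0]); p=lambda i:np.pad(i,((0,h-i.shape[0]),(0,0),(0,0)))
cv2.imwrite('pics/fin.png',np.hstack([p(a),p(b)])[:,:,::-1])
E
```

```text
[536.   50.2 388.9] [-0.4  0.2  0.4]
(480, 600, 3) (388, 138, 3)
```

View pics/fin.png

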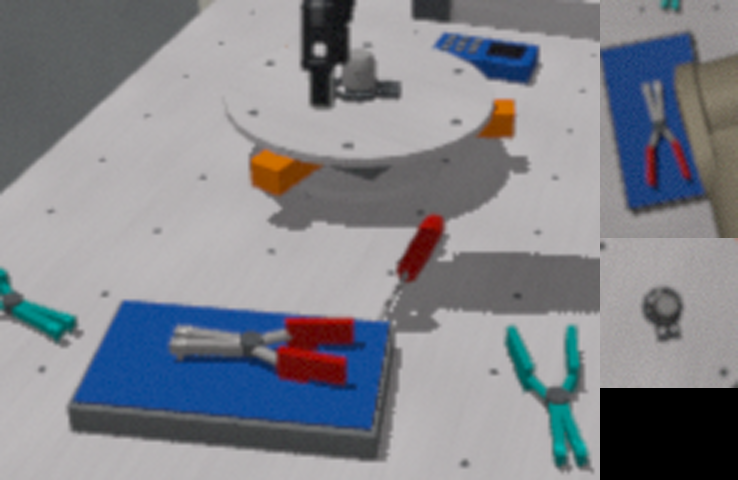

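The final picture shows the pliers flat on the pad, tips at about (178,342) and handles at (318,350). The ring is closed around the shaft foot on the disc, at about (375,90) in the side view and (663,305) in the top inset. The screwdriver and meter have not moved. I'm handing in.

```bash
python3 -c "
from plant import r
print(r.finish_job())"
```

```text
the job is handed in; nothing more can be done
None
```

The retaining ring is on the shaft, closed and lying on the disc in the groove, and the pliers are flat back on the blue pad. I handed the job in at about 25 s of the 53 s allowed.

**What I did:**
- I gripped the pliers across the handles and squeezed them to the stop, with the fingers at about 29 mm.
- I centred the spread ring over the shaft using both cameras and lowered it until it met the disc. There was no measurable resistance on the way down.
- I let the fingers out to 56 mm so the ring closed, drew the pliers up, squeezed them firm again and laid them back on the pad.

**Last checks:**
- **Ring:** the side-view pixels around it stayed the same while the pliers were drawn up and re-gripped. Its width in the top view was about 60 mm, which means closed.
- **Pliers:** they lie flat on the pad with the gripper clear.
- **Bystanders:** the screwdriver and meter look unmoved. The control box was outside the final crops; the arm never went near it.
- **Forces:** the highest wrist force I read was about 21 N, when the pliers were first squeezed on the pad.

**What was off:** the ring drooped slightly on the tips during carrying. My first alignment correction over the shaft went about 2 mm too far, and I corrected it before the ring went over the shaft.

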